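# Roll a bearing sleeve up the loading ramp and hold it on its sprung stop

## Robot

A 7-joint arm with a two-finger parallel gripper is mounted at the origin on the work surface. World frame = base frame: x ahead of the robot, y to its left, z up, the work surface at z = 0. Lengths are in m, angles in rad, forces in N, time in s.
With the tool pointing down it reaches from about 0.4 to 0.925 m from the base axis. Payload 5.6 kg.
Tool frame: the origin (TCP) lies on the centre line of the jaws, within the pads' length; the fingertips stand 11 mm ahead of it and the grasp point (between the pads) lies 8 mm behind it; z points along the fingers, y is the line along which they close (so a half turn about z gives the same grasp; the last joint's range is limited). The gripper opens to 85 mm and grips with 20 to 120 N. Pads are 22 mm wide; open, the fingers measure 114 mm over their backs; the gripper's body (76 mm by 85 mm) begins 54 mm behind the grasp point. The pads swing forward as they close: fully open they stand 13 mm farther back than shut.
Start: joints at [1.158, 0.468, -0.012, 1.603, 0.006, 1.071, -0.056], TCP at [0.235, -0.606, 0.242] pointing down, gripper open.
Joint ranges: [-2.53, 2.53], [-0.31, 2.02], [-1.57, 1.55], [0.28, 2.44], [-1.29, 4.43], [0.15, 1.84], [-2.92, 2.92]. Speed limits (rad/s): [2.57, 2.57, 3.14, 3.14, 3.14, 3.14, 3.14].

## Interface

Orientations are given as [roll, pitch, yaw] about the fixed x, y, z axes, in that order (R = Rz(yaw) Ry(pitch) Rx(roll)).
In Python, from workcell import sensors, cams, order, nets gives the robot as it stands.
- The arm moves only by the tool play_rows, never from a script. Its argument "steps" is a list of rows, each a list of 7 numbers: the turn, a rotation vector about the world's x, y, z in degrees, then the shift along the world's x, y, z in cm, then the closure in counts, from 0 (fully open) to 255 (shut). In form: [[ax, ay, az, tx, ty, tz, grip], ...]. A call has 1 to 20 rows; each row is the pose to reach, as a shift and turn from the pose commanded when the call began; what a row does not reach only later rows make up. A row lasts 1/10 s, in which the tool goes at most 50 mm and 8.59 degrees, less where a joint would pass 70% of its speed; a pose out of reach is approached as far as the arm can. A call with a gripper value outside its range is refused whole. The fingers move at their own pace and stop on an object; "newtons" is the grip in N (left out, the last holds). Time passes only in rows, so rows that repeat a pose let the fingers close. It gives the time, the measured TCP pose, the force, the opening and the grip force at its end, in the units of the state.
- sensors.observe(): the state, without advancing time (a new reading comes with each control period).
- cams.get_image(name): name is "scene" or "top"; returns the picture (400x640x3 uint8, red, green, blue); there is no depth.
- cams.get_calibration(name): a dict with "mtx" (3x3 intrinsics, pixels), "dist_coeffs" ([k1, k2, p1, p2, k3] as OpenCV has them; the pictures are not rectified), "camera_from_world" (4x4, takes a point from world to camera coordinates). Camera axes: x right, y down, z forward; pixel columns grow to the right and rows downward; lengths in m; the calibration is good to about 2 mm. A picture is of the moment at which its call begins. get_calibration takes no time and is no camera call.
- order.hand_in(): hands the job in; it is judged then, once.
Trained networks look in the newest picture that a camera, given by its name, has taken for a name from the list of things; names that differ only in an ending like _2 or _b are one class to them, and where a whole thing is asked for, a point or a joint stands for the part that bears it (a point fixed in the world has none). Each returns a list of dicts, best first, with "conf" (0 to 1); they miss things now and then, are a little off and sometimes report something else, mostly with a low value. They report only what shows in the picture. A call takes as long as a camera call. They do not tell look-alikes from the thing itself.
- nets.outline_of(camera, thing): "mask" (400x640 bool, what is visible of it) and "bbox" ([left, top, right, bottom] in pixels, round what is visible of it).
The state is a dict: "t": time; "joint_positions": joint angles; "dq": joint speeds; "effort": joint torques, N m; "ee_pos": TCP position; "tcp_rot": TCP orientation; "force": force on the tool from outside, world axes, zero at the start; "moment": the same for the moment, N m; "width": finger opening in m; "gripper_force": force on a finger pad.
Only numpy, scipy, OpenCV 4.12 (cv2) and the standard library are available. Lean on these libraries where they do the work, as an engineer would, in place of code of your own. Each camera call takes 0.05 s, during which the arm holds its last target. There are 200 camera calls.

## Task

With the closed fingertips behind the brass bearing sleeve lying at the foot of the loading ramp, push it slowly and steadily up the slope until it presses the sprung stop plate at the top fully home, without grasping, lifting or hitting it or letting it run back down. Finish while holding it there: the program ends with the fingers still keeping the sleeve pressed on the stop plate. Leave the other things on the bench where they are.

Things in the scene. Friction and masses are not known exactly. Their poses are not given: they have to be found in the camera images.
- ramp: Loading ramp fixed to the bench, 275 x 96 mm, aluminium with a slippery grey bed. Origin on the bench top, mid-width; x level, pointing uphill, y across, z up. Bed: level landing 12 mm above the bench from x = -146 to -50 mm, then rising at 10 degrees. Side cheeks 12 mm above the bed, inner faces at y = +-40 mm; a lip 6 mm above the landing closes the low end (x = -150 to -146 mm).
- slope (a point): Frame of the sloping bed: origin on the bed at the foot of the slope, mid-width (x = -50, z = 12 mm in the ramp's frame); x points up the slope (10 degrees above level), y across, z square to the bed.
- sleeve_center (a point): Centre, on the axis, of the brass bearing sleeve to be pushed: 44 mm diameter, 76 mm long, about 0.6 kg, dark bore at its ends. y is its axis; x and z turn as it rolls. It starts at rest across the level landing (axis along the ramp's y), centre 22 mm above the bed, 30 to 65 mm before the foot of the slope. It rolls freely, so it runs back if let go on the slope.
- stop_face (a point): Middle of the downhill face of the steel stop plate (10 mm thick, 70 mm wide, 2 to 44 mm above the bed), 22 mm above the bed; x points up the slope. Unpressed it is 125 mm up the slope from the foot: the sleeve meets it with its centre at x = 103 mm in the slope frame and is home at 113 mm.
- stop (a joint): Travel of the sprung stop plate up the slope: 0 unpressed, 0.010 m fully home, when the 10 mm gap behind it closes against the dark fixed block (20 mm thick, 92 mm wide, 46 mm above the bed). The spring takes about 2 N to start and 4 N fully home; with the sleeve's drag the push is up to about 10 N.
- hardware_box: Bystander: open grey hardware box with three compartments of screws, washers and nuts, 200 x 100 x 30 mm, origin under its centre.
- pliers: Bystander: pliers lying flat, about 170 x 52 x 12 mm, origin at the pivot on the bench, jaws to +x.
- spare_sleeve: Bystander: smaller brass sleeve standing on end, 32 mm diameter, 45 mm high, origin under its centre.
- oil_bottle: Bystander: small white bottle, 38 mm diameter, 78 mm high, origin under its centre.
- sleeve: The same sleeve as a body; its origin is the same point, sleeve_center.
Mind the look-alikes: they are no part of the job. What is shaped like the sleeve but green, orange or purple is not meant.

How it is judged:
On the way:
1. the sleeve is pushed by the fingers half-way up the slope (x of sleeve_center in the frame of slope above 0.05 m and z of sleeve_center in the frame of slope below 0.026 m and contact force between the fingers and sleeve above 0.2 N).
At the end, for the whole second after the job is handed in: The stop plate is pressed to within 2.5 mm of fully home by the sleeve, which lies on the bed (within 4 mm), square across it (0.1 rad), against the plate (within 3 mm) and still (under 20 mm/s), while the fingers push on it with more than 0.5 N (value of joint stop above 0.0075 m and x of sleeve_center in the frame of stop_face between -0.025 and -0.018 m and z of sleeve_center in the frame of slope between 0.018 and 0.026 m and angle between the y axis of sleeve_center and the y axis of slope, either way round below 0.1 rad and contact force between the fingers and sleeve above 0.5 N and linear speed of sleeve below 0.02 m/s); the arm keeps its last pose, push and grip.
It fails at once if the sleeve runs free on the slope, untouched, faster than 0.2 m/s (a roll back of some 2 cm) (linear speed of sleeve above 0.2 m/s and x of sleeve_center in the frame of slope above 0 m and contact force between the fingers and sleeve below 0.01 N).
It fails at once if the sleeve is hit or hurled (faster than 0.3 m/s) (linear speed of sleeve above 0.3 m/s).
It fails at once if the sleeve is lifted more than 8 mm off the bed (z of sleeve_center in the frame of slope above 0.03 m and z of sleeve_center in the frame of ramp above 0.042 m).
It fails at once if the sleeve is taken between the fingers (distance between the grasp point and sleeve_center below 0.018 m).
It fails at once if a bystander is moved more than 20 mm (distance of any of hardware_box, pliers, spare_sleeve, oil_bottle from where it was at the start of the episode above 0.02 m).
It also fails if it takes over 38 s, if anything falls off the work surface, if the arm or the gripper's body presses on something with over 40 N, if the wrist force passes 120 N, or if a joint passes its speed limit or range.

## Working session

There is one attempt and no reset: what is moved stays moved. The work goes in short steps, Python scripts to look and compute and a tool call to move; the robot and the scene stay as the last step left them, time stands still between calls to the robot, and variables do not carry over. Pictures are saved under pics/ and viewed, at most 10 in all, crops included, and the job is handed in when it is done.

Besides the shell and the picture viewer there is one more tool, called after ">>>" as name([rows], argument=value, ...), one row to a line, values as JSON. play_rows: Moves the arm, as the interface text tells. Its arguments: {"type":"object","properties":{"steps":{"type":"array","items":{"type":"array","items":{"type":"number"}}},"newtons":{"type":"number"}},"required":["steps"]}

```bash
mkdir -p pics
cat > h.py <<'E'
import numpy as np, cv2
from workcell import sensors, cams, order, nets
def pic(n,f):
    im=cams.get_image(n); cv2.imwrite('pics/'+f,im[:,:,::-1]); return im
def proj(n,P):
    c=cams.get_calibration(n);M=np.array(c["camera_from_world"])
    return cv2.projectPoints(np.float64(P).reshape(-1,1,3),cv2.Rodrigues(M[:3,:3])[0],M[:3,3],np.array(c["mtx"]),np.array(c["dist_coeffs"]))[0][:,0]
def onplane(n,px,z):
    c=cams.get_calibration(n);M=np.array(c["camera_from_world"])
    u=cv2.undistortPoints(np.float64(px).reshape(-1,1,2),np.array(c["mtx"]),np.array(c["dist_coeffs"]))[:,0]
    R=M[:3,:3];o=-R.T@M[:3,3]; d=np.c_[u,np.ones(len(u))]@R
    return o+d*((z-o[2])/d[:,2])[:,None]
E
python3 - <<'E'
from h import *
a=pic('scene','s0.png');b=pic('top','t0.png')
s=sensors.observe();print(s['t'],s['ee_pos'],s['tcp_rot'],s['force'])
for n in('scene','top'):
    for t in('ramp','sleeve','stop'):
        for d in nets.outline_of(n,t)[:3]:
            print(n,t,round(d['conf'],2),d['bbox'],np.argwhere(d['mask']).mean(0)[::-1].round(1))
            if n=='top' and t=='ramp':print(cv2.boxPoints(cv2.minAreaRect(np.argwhere(d['mask'])[:,::-1].astype(np.float32))))
    c=cams.get_calibration(n);M=np.array(c["camera_from_world"]);print(-M[:3,:3].T@M[:3,3])
E
```

```text
0.1 [ 0.23471552 -0.60563291  0.24140935] [-3.13997932e+00  1.25705004e-04  3.69773300e-01] [-0.04821305  0.50542863  0.05575653]
scene ramp 0.86 [261.8, 180.5, 342.2, 269.1] [305.  229.4]
scene sleeve 0.94 [164.4, 198.4, 200.4, 233.6] [182.  213.9]
scene sleeve 0.93 [262.2, 145.7, 290.1, 169.5] [276.7 156.1]
scene sleeve 0.8 [268.1, 180.0, 301.4, 205.0] [284.  194.3]
scene stop 0.45 [299.3, 219.1, 327.2, 232.4] [311.3 223. ]
[1.28868985 0.15725613 0.72827054]
top ramp 0.8 [286.4, 128.4, 401.2, 255.5] [339.3 188.3]
[[285.06934  159.30695 ]
 [324.54956  127.004974]
 [404.3911   224.58911 ]
 [364.9109   256.89108 ]]
top ramp 0.33 [232.7, 147.7, 248.6, 165.8] [241.1 157. ]
[[232. 146.]
 [251. 146.]
 [251. 167.]
 [232. 167.]]
top sleeve 0.82 [349.6, 197.4, 389.4, 236.4] [366.6 215.8]
top sleeve 0.72 [220.4, 209.6, 255.3, 236.9] [235.9 221.4]
top sleeve 0.7 [422.0, 208.2, 460.6, 244.3] [440.9 225.1]
top stop 0.49 [306.5, 144.0, 331.6, 170.3] [315.2 156.6]
[0.41873396 0.01216338 0.83966822]
```

View pics/t0.png

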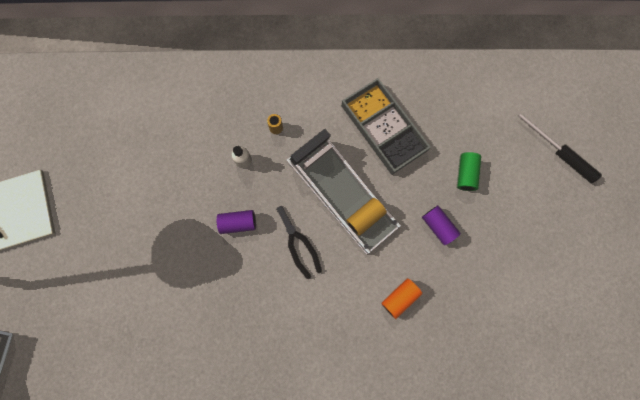

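View pics/s0.png

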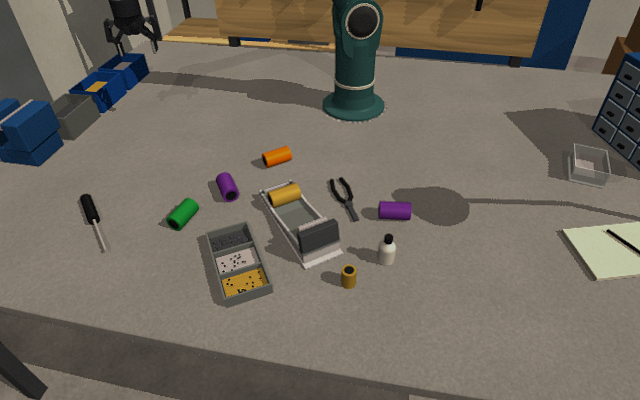

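Top view: the brass sleeve lies across the ramp's landing at (367,216), and the dark stop block is at (311,148). The scene view agrees: sleeve at (284,194), block at (319,236). I'll fit the ramp pose and sleeve position to the masks.

```bash
cat > fit.py <<'E'
from h import *
from scipy.optimize import minimize
T=np.tan(np.radians(10));c,s=np.cos(np.radians(10)),np.sin(np.radians(10))
def slope(x,y,z): return [-.05+x*c-z*s,y,.012+x*s+z*c]
def box(f,X,Y,Z): return [f(x,y,z) for x in X for y in Y for z in Z]
idn=lambda x,y,z:[x,y,z]
def parts(d):
    P=[]
    P.append([[x,y,0] for x in(-.15,.125) for y in(-.048,.048)]+[[-.15,y,.018] for y in(-.048,.048)]+[[.125,y,.012+.175*T] for y in(-.048,.048)])
    for y0,y1 in((-.048,-.04),(.04,.048)):
        P.append([[x,y,z] for y in(y0,y1) for x,z in((-.15,0),(-.15,.024),(-.05,.024),(-.05,0))])
        P.append([[x,y,z] for y in(y0,y1) for x,z in((-.05,0),(-.05,.024),(.125,.024+.175*T),(.125,0))])
    P.append(box(slope,(.145,.165),(-.046,.046),(0,.046)))
    P.append(box(slope,(.125,.135),(-.035,.035),(.002,.044)))
    a=np.linspace(0,6.28,24)
    P.append([[d+.022*np.cos(t),y,.034+.022*np.sin(t)] for t in a for y in(-.038,.038)])
    return P
def W(p,P):
    P=np.array(P);C,S=np.cos(p[2]),np.sin(p[2])
    return np.c_[p[0]+C*P[:,0]-S*P[:,1],p[1]+S*P[:,0]+C*P[:,1],P[:,2]]
K=3
def render(n,p,which):
    m=np.zeros((400*K,640*K),np.uint8);Ps=parts(p[3])
    for i in which:
        h=cv2.convexHull(np.round((proj(n,W(p,Ps[i]))+.5)*K).astype(np.int32));cv2.fillConvexPoly(m,h,1)
    return cv2.resize(m.astype(np.float32),(640,400),interpolation=cv2.INTER_AREA)
E
cat > run.py <<'E'
from fit import *
obs={}
for n in('scene','top'):
    im=pic(n,n+'1.png')
    R=nets.outline_of(n,'ramp')[0]['mask'];
    g=cv2.dilate(R.astype(np.uint8),np.ones((25,25)))
    best=max(nets.outline_of(n,'sleeve'),key=lambda d:(g[d['mask']].mean())+ .01*d['conf'])
    st=nets.outline_of(n,'stop');U=R|best['mask']
    if st: U=U|st[0]['mask']
    U=cv2.morphologyEx(U.astype(np.uint8),cv2.MORPH_CLOSE,np.ones((5,5)))
    obs[n]=(U.astype(np.float32),best['mask'].astype(np.float32));print(n,best['bbox'])
np.savez('obs.npz',**{n+k:o[i] for n,o in obs.items() for i,k in enumerate('US')})
def cost(p):
    e=0
    for n in obs:
        e+=np.abs(render(n,p,range(7))-obs[n][0]).sum()+np.abs(render(n,p,[6])-obs[n][1]).sum() if 0 else 0
        e+=np.abs(render(n,p,range(len(parts(0))))-obs[n][0]).sum()+np.abs(render(n,p,[len(parts(0))-1])-obs[n][1]).sum()
    return e
sl=onplane('top',[[366.6,215.8]],.034)[0];st=onplane('top',[[315.2,156.6]],.05)[0]
d=(st-sl)[:2];yaw=np.arctan2(d[1],d[0]);u=d/np.hypot(*d);o=sl[:2]+.095*u
p0=np.array([*o,yaw,-.095]);print(p0,cost(p0))
r=None
for k in range(2):
    x0=p0 if r is None else r.x
    r=minimize(cost,x0,method='Nelder-Mead',options=dict(initial_simplex=np.vstack([x0]+[x0+np.eye(4)[i]*[.01,.01,.05,.01][i] for i in range(4)]),xatol=1e-4,fatol=.5,maxiter=250))
p=r.x;print(p.round(4),r.fun); np.save('p.npy',p)
crops=[]
for n,(x,y) in(('top',(275,120)),('scene',(245,165))):
    im=cv2.resize(cv2.imread(f'pics/{n}1.png')[y:y+140,x:x+140],None,fx=2.8,fy=2.8,interpolation=cv2.INTER_CUBIC)
    for i,P in enumerate(parts(p[3])):
        h=cv2.convexHull((((proj(n,W(p,P))-[x,y])+.5)*2.8).astype(np.int32));cv2.polylines(im,[h],True,[(0,0,255),(0,255,0),(255,255,0),(0,255,0),(255,255,0),(255,0,255),(0,255,255),(255,0,0)][i],1)
    crops.append(im)
cv2.imwrite('pics/ov.png',np.hstack(crops))
E
python3 run.py
```

```text
Traceback (most recent call last):
  File "run.py", line 5, in <module>
    R=nets.outline_of(n,'ramp')[0]['mask'];
      ~~~~~~~~~~~~~~~~~~~~~~~~~^^^
IndexError: list index out of range
```

```bash
sed -i "s/^    R=nets.*/    for _ in range(6):\n        q=nets.outline_of(n,'ramp')\n        if q: break\n        pic(n,n+'1.png')\n    R=q[0]['mask']; print(n,q[0]['conf'],q[0]['bbox'])/" run.py; python3 run.py
```

```text
scene 0.81 [260.1, 181.5, 341.2, 267.8]
scene [269.4, 181.3, 300.5, 205.7]
top 0.7 [287.4, 133.9, 398.8, 254.9]
top [347.3, 196.6, 388.5, 235.1]
[ 0.60961139 -0.040747    0.70520884 -0.095     ] 1435.8889Traceback (most recent call last):
  File "run.py", line 29, in <module>
    r=minimize(cost,x0,method='Nelder-Mead',options=dict(initial_simplex=np.vstack([x0]+[x0+np.eye(4)[i]*[.01,.01,.05,.01][i] for i in range(4)]),xatol=1e-4,fatol=.5,maxiter=250))
    res = _minimize_neldermead(fun, x0, args, callback, bounds=bounds,
                               **options)
    fxcc = func(xcc)
    fx = function(np.copy(x), *(wrapper_args + args))
  File "run.py", line 21, in cost
    e+=np.abs(render(n,p,range(len(parts(0))))-obs[n][0]).sum()+np.abs(render(n,p,[len(parts(0))-1])-obs[n][1]).sum()
              ~~~~~~^^^^^^^^^^^^^^^^^^^^^^^^^^
  File "fit.py", line 25, in render
    h=cv2.convexHull(np.round((proj(n,W(p,Ps[i]))+.5)*K).astype(np.int32));cv2.fillConvexPoly(m,h,1)
                               ~~~~^^^^^^^^^^^^^^
  File "h.py", line 6, in proj
    c=cams.get_calibration(n);M=np.array(c["camera_from_world"])
ValueError: time passes only in moves, steps and waits
```

Calibration calls have a quota per script, so I'll cache them. I'll also reuse the saved masks.

```bash
python3 - <<'E'
s=open('h.py').read()
s=s.replace('def proj','import functools\n@functools.cache\ndef cal(n): return cams.get_calibration(n)\ndef proj',1).replace('c=cams.get_calibration(n);M','c=cal(n);M')
open('h.py','w').write(s)
r=open('run.py').read()
a=r.index('obs={}');b=r.index('def cost')
r=r[:a]+"z=np.load('obs.npz');obs={n:(z[n+'U'],z[n+'S']) for n in('scene','top')}\n"+r[b:]
open('run2.py','w').write(r)
E
time python3 run2.py
```

```text
[ 0.60961139 -0.040747    0.70520884 -0.095     ] 1435.8889
[ 0.601  -0.047   0.6847 -0.0845] 823.22216796875
real	0m1.459s
user	0m2.648s
sys	0m0.336s
```

View pics/ov.png

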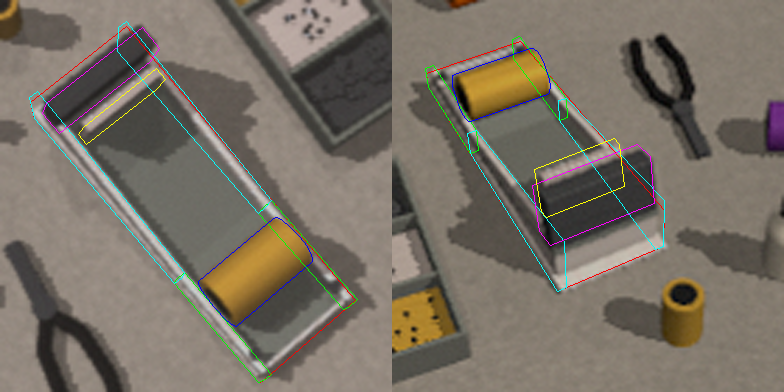

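The overlay matches both views to about 1 px. That gives the ramp at (0.601, -0.047), yaw 39.2°, with the sleeve centre at ramp x ≈ -0.085. Next I'll move above the gap behind the sleeve with the fingers shut.

>>> play_rows([
  [0,0,1,1,2,0,255],
  [0,0,3,3,5,0,255],
  [0,0,5,5,9,0,255],
  [0,0,7,7,13,0,255],
  [0,0,9,9,17,0,255],
  [0,0,10,11,21,-1,255],
  [0,0,12,13,25,-2,255],
  [0,0,13,15,29,-3,255],
  [0,0,14,17,33,-4,255],
  [0,0,15,19,37,-5,255],
  [0,0,16,22,40,-6,255],
  [0,0,17,24,43,-7,255],
  [0,0,18,26,46,-9,255],
  [0,0,18,26.8,47.8,-11,255],
  [0,0,18,26.8,47.8,-11,255],
  [0,0,18,26.8,47.8,-11,255],
])

```text
t: 2.5
ee_pos: [0.5027, -0.1282, 0.1322]
tcp_rot: [-3.141, 0.001, 0.685]
force: [0.3, -0.7, -0.5]
width: 0.0002
gripper_force: 0.0
```

```bash
cat > look.py <<'E'
import sys
from fit import *
p=np.load('p.npy');s=sensors.observe()
e=np.array(s['ee_pos']);C,S=np.cos(p[2]),np.sin(p[2]);d=e-[p[0],p[1],0]
r=np.array([C*d[0]+S*d[1],-S*d[0]+C*d[1],e[2]])
print('t',round(s['t'],2),'ee',e.round(4),'rot',np.round(s['tcp_rot'],3),'ramp',r.round(4),'F',np.round(s['force'],2),'Fu',round(C*s['force'][0]+S*s['force'][1],2),s['width'])
if len(sys.argv)>1:
    cr=[]
    for n,(x,y) in(('top',(275,120)),('scene',(245,145))):
        im=pic(n,n+sys.argv[1]+'.png')[:,:,::-1]
        cr.append(cv2.resize(np.ascontiguousarray(im[y:y+140,x:x+140]),None,fx=2.8,fy=2.8,interpolation=cv2.INTER_CUBIC))
    cv2.imwrite(f'pics/c{sys.argv[1]}.png',np.hstack(cr))
E
python3 look.py 2
```

```text
t 2.5 ee [ 0.5027 -0.1282  0.1322] rot [-3.141e+00  1.000e-03  6.850e-01] ramp [-0.1275 -0.0007  0.1322] F [ 0.27 -0.69 -0.52] Fu -0.23 0.0002040691945363709
```

View pics/c2.png

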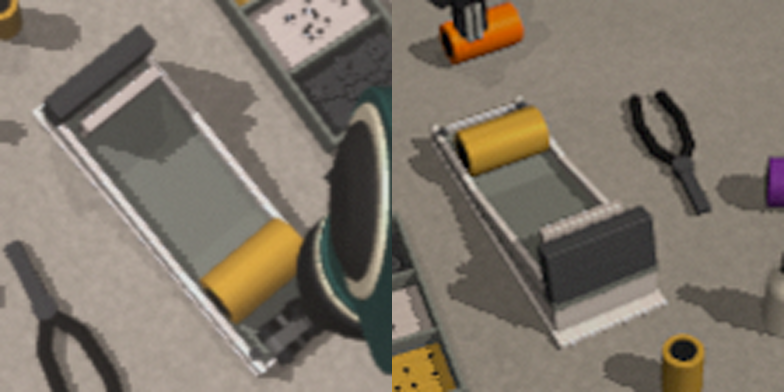

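The shut fingers hang over the gap behind the sleeve, with the sleeve still on the landing. Next I'll descend gently into the gap.

>>> play_rows([
  [0,0,0,0,0.05,-1.5,255],
  [0,0,0,0,0.05,-3,255],
  [0,0,0,0,0.05,-4.5,255],
  [0,0,0,0,0.05,-5.5,255],
  [0,0,0,0,0.05,-6.2,255],
  [0,0,0,0,0.05,-6.8,255],
  [0,0,0,0,0.05,-7.2,255],
  [0,0,0,0,0.05,-7.6,255],
  [0,0,0,0,0.05,-8,255],
  [0,0,0,0,0.05,-8.4,255],
  [0,0,0,0,0.05,-8.8,255],
  [0,0,0,0,0.05,-9.2,255],
  [0,0,0,0,0.05,-9.6,255],
  [0,0,0,0,0.05,-10,255],
  [0,0,0,0,0.05,-10,255],
])

```text
t: 4.1
ee_pos: [0.5025, -0.1275, 0.0317]
tcp_rot: [-3.141, 0.001, 0.684]
force: [-0.1, -0.0, 0.1]
width: 0.0003
gripper_force: 0.0
```

```bash
python3 look.py 3
```

```text
t 4.1 ee [ 0.5025 -0.1275  0.0317] rot [-3.141e+00  1.000e-03  6.840e-01] ramp [-1.271e-01 -1.000e-04  3.170e-02] F [-0.07 -0.03  0.14] Fu -0.07 0.0002675387145896501
```

View pics/c3.png

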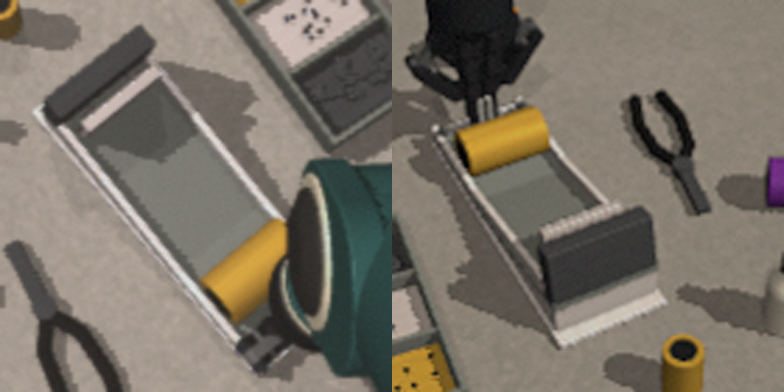

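The fingers are down behind the sleeve, centred across the ramp, with no contact force. I'll push slowly along the landing to the foot.

>>> play_rows([
  [0,0,0,0.16,0.13,0,255],
  [0,0,0,0.32,0.26,0,255],
  [0,0,0,0.48,0.39,0,255],
  [0,0,0,0.6,0.49,0,255],
  [0,0,0,0.72,0.59,0,255],
  [0,0,0,0.84,0.69,0,255],
  [0,0,0,0.96,0.79,0,255],
  [0,0,0,1.08,0.89,0,255],
  [0,0,0,1.24,1.02,0,255],
  [0,0,0,1.4,1.15,0,255],
  [0,0,0,1.56,1.28,0,255],
  [0,0,0,1.72,1.41,0,255],
  [0,0,0,1.88,1.54,0,255],
  [0,0,0,2.04,1.67,0,255],
  [0,0,0,2.2,1.8,0,255],
  [0,0,0,2.36,1.93,0,255],
  [0,0,0,2.52,2.06,0,255],
  [0,0,0,2.68,2.19,0,255],
  [0,0,0,2.84,2.32,0,255],
  [0,0,0,3,2.45,0,255],
])

```text
t: 6.2
ee_pos: [0.533, -0.103, 0.0323]
tcp_rot: [-3.142, 0.0, 0.684]
force: [-0.7, -0.4, 0.9]
width: 0.0002
gripper_force: 0.1
```

```bash
python3 look.py 4
```

```text
t 6.2 ee [ 0.533  -0.103   0.0323] rot [-3.142  0.     0.684] ramp [-0.088  -0.0003  0.0323] F [-0.66 -0.41  0.87] Fu -0.77 0.0002009413302382258
```

View pics/c4.png

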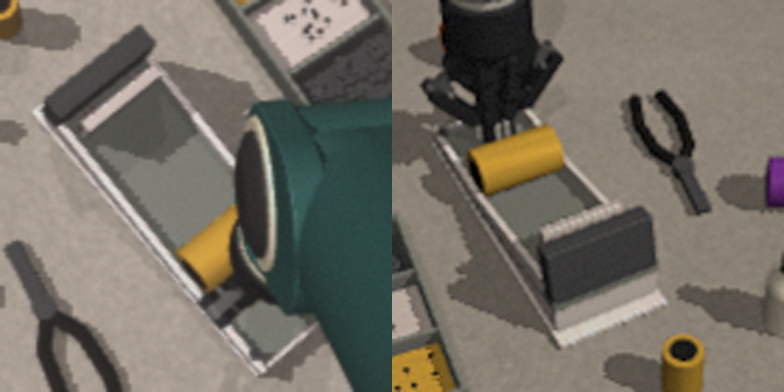

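The sleeve is square in front of the fingers at the foot, with about 0.8 N of contact. Now up the slope.

>>> play_rows([
  [0,0,0,0.16,0.13,0,255],
  [0,0,0,0.32,0.26,0.02,255],
  [0,0,0,0.48,0.39,0.06,255],
  [0,0,0,0.64,0.52,0.1,255],
  [0,0,0,0.8,0.65,0.13,255],
  [0,0,0,0.96,0.78,0.17,255],
  [0,0,0,1.12,0.91,0.2,255],
  [0,0,0,1.28,1.04,0.24,255],
  [0,0,0,1.44,1.17,0.28,255],
  [0,0,0,1.6,1.3,0.31,255],
  [0,0,0,1.76,1.43,0.35,255],
  [0,0,0,1.92,1.56,0.38,255],
  [0,0,0,2.08,1.69,0.42,255],
  [0,0,0,2.24,1.82,0.46,255],
  [0,0,0,2.4,1.95,0.5,255],
  [0,0,0,2.56,2.08,0.53,255],
  [0,0,0,2.72,2.21,0.57,255],
  [0,0,0,2.88,2.34,0.6,255],
  [0,0,0,3.04,2.47,0.64,255],
  [0,0,0,3.2,2.6,0.68,255],
])

```text
t: 8.3
ee_pos: [0.565, -0.077, 0.0391]
tcp_rot: [-3.142, 0.0, 0.684]
force: [-1.6, -2.3, 0.1]
width: 0.0
gripper_force: 1.5
```

```bash
python3 look.py
```

```text
t 8.3 ee [ 0.565  -0.077   0.0391] rot [-3.142  0.     0.684] ramp [-0.0468 -0.0004  0.0391] F [-1.62 -2.25  0.05] Fu -2.68 4.8316208956056366e-05
```

>>> play_rows([
  [0,0,0,0.16,0.13,0.04,255],
  [0,0,0,0.32,0.26,0.07,255],
  [0,0,0,0.48,0.39,0.11,255],
  [0,0,0,0.64,0.52,0.15,255],
  [0,0,0,0.8,0.65,0.18,255],
  [0,0,0,0.96,0.78,0.22,255],
  [0,0,0,1.12,0.91,0.25,255],
  [0,0,0,1.28,1.04,0.29,255],
  [0,0,0,1.44,1.17,0.33,255],
  [0,0,0,1.6,1.3,0.36,255],
  [0,0,0,1.76,1.43,0.4,255],
  [0,0,0,1.92,1.56,0.44,255],
  [0,0,0,2.08,1.69,0.47,255],
  [0,0,0,2.24,1.82,0.51,255],
  [0,0,0,2.4,1.95,0.55,255],
  [0,0,0,2.56,2.08,0.58,255],
  [0,0,0,2.72,2.21,0.62,255],
  [0,0,0,2.88,2.34,0.65,255],
  [0,0,0,3.04,2.47,0.69,255],
  [0,0,0,3.2,2.6,0.73,255],
])

```text
t: 10.3
ee_pos: [0.597, -0.051, 0.0464]
tcp_rot: [3.142, 0.0, 0.684]
force: [-2.6, -2.0, 1.5]
width: 0.0003
gripper_force: 1.5
```

```bash
python3 look.py 5
```

```text
t 10.3 ee [ 0.597  -0.051   0.0464] rot [3.142 0.    0.684] ramp [-0.0055 -0.0005  0.0464] F [-2.63 -1.96  1.46] Fu -3.28 0.0002726091163248784
```

View pics/c5.png

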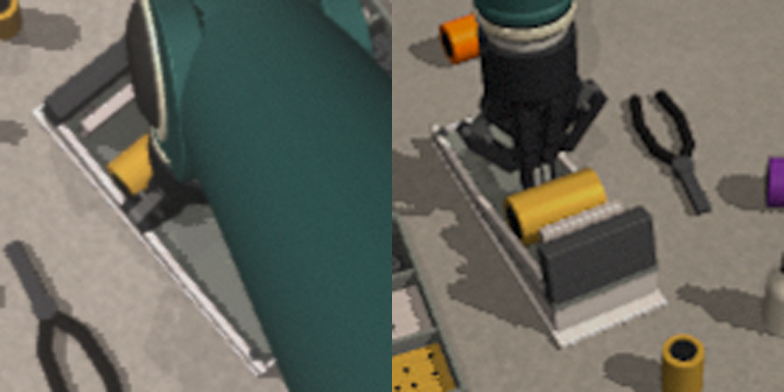

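The sleeve is near the top, square to the stop plate and lying on the bed. I'll continue, slowing down at the plate.

>>> play_rows([
  [0,0,0,0.13,0.11,0.03,255],
  [0,0,0,0.27,0.22,0.06,255],
  [0,0,0,0.4,0.33,0.09,255],
  [0,0,0,0.54,0.44,0.12,255],
  [0,0,0,0.67,0.55,0.15,255],
  [0,0,0,0.8,0.65,0.18,255],
  [0,0,0,0.93,0.76,0.21,255],
  [0,0,0,1.06,0.87,0.24,255],
  [0,0,0,1.18,0.97,0.27,255],
  [0,0,0,1.28,1.05,0.29,255],
  [0,0,0,1.36,1.11,0.31,255],
  [0,0,0,1.44,1.18,0.33,255],
  [0,0,0,1.52,1.24,0.35,255],
  [0,0,0,1.6,1.31,0.37,255],
  [0,0,0,1.68,1.37,0.39,255],
  [0,0,0,1.76,1.44,0.4,255],
  [0,0,0,1.84,1.5,0.42,255],
  [0,0,0,1.92,1.57,0.44,255],
  [0,0,0,2,1.64,0.46,255],
  [0,0,0,2,1.64,0.46,255],
])

```text
t: 12.4
ee_pos: [0.6166, -0.0349, 0.0509]
tcp_rot: [-3.141, 0.001, 0.684]
force: [-3.3, -2.5, 2.1]
width: 0.0001
gripper_force: 2.1
```

```bash
python3 look.py
```

```text
t 12.4 ee [ 0.6166 -0.0349  0.0509] rot [-3.141e+00  1.000e-03  6.840e-01] ramp [ 0.0198 -0.0005  0.0509] F [-3.33 -2.5   2.12] Fu -4.16 6.462289372723388e-05
```

>>> play_rows([
  [0,0,0,0.06,0.05,0.01,255],
  [0,0,0,0.12,0.1,0.03,255],
  [0,0,0,0.18,0.15,0.04,255],
  [0,0,0,0.24,0.2,0.06,255],
  [0,0,0,0.3,0.25,0.07,255],
  [0,0,0,0.36,0.3,0.08,255],
  [0,0,0,0.36,0.3,0.08,255],
])

```text
t: 13.1
ee_pos: [0.6192, -0.0329, 0.0515]
tcp_rot: [-3.141, 0.003, 0.683]
force: [-6.5, -4.5, 2.8]
width: 0.0003
gripper_force: 3.5
```

```bash
python3 look.py 6
```

```text
t 13.1 ee [ 0.6192 -0.0329  0.0515] rot [-3.141e+00  3.000e-03  6.830e-01] ramp [ 0.0231 -0.0005  0.0515] F [-6.52 -4.46  2.83] Fu -7.87 0.0003487583824670373
```

View pics/c6.png

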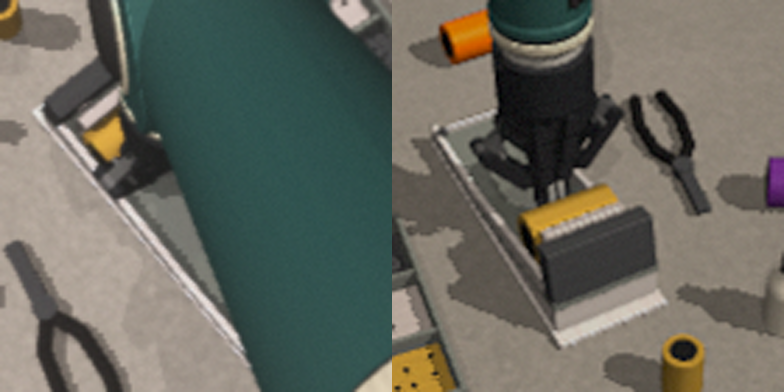

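The sleeve is against the plate, and the gap to the dark block still looks partly open. I'll keep creeping and watch the force for the hard stop.

>>> play_rows([
  [0,0,0,0.06,0.05,0.01,255],
  [0,0,0,0.12,0.1,0.03,255],
  [0,0,0,0.18,0.15,0.04,255],
  [0,0,0,0.24,0.2,0.06,255],
  [0,0,0,0.24,0.2,0.06,255],
])

```text
t: 13.7
ee_pos: [0.6213, -0.0311, 0.052]
tcp_rot: [-3.141, 0.004, 0.683]
force: [-5.7, -4.6, 4.2]
width: -0.0001
gripper_force: 3.8
```

```bash
python3 look.py
```

```text
t 13.7 ee [ 0.6213 -0.0311  0.052 ] rot [-3.141  0.004  0.683] ramp [ 0.0259 -0.0005  0.052 ] F [-5.7  -4.59  4.23] Fu -7.32 -6.6434077164272e-05
```

>>> play_rows([
  [0,0,0,0.06,0.05,0.01,255],
  [0,0,0,0.12,0.1,0.03,255],
  [0,0,0,0.18,0.15,0.04,255],
  [0,0,0,0.24,0.2,0.06,255],
  [0,0,0,0.24,0.2,0.06,255],
])

```text
t: 14.2
ee_pos: [0.6235, -0.0293, 0.0525]
tcp_rot: [-3.141, 0.004, 0.683]
force: [-6.3, -4.0, 3.6]
width: -0.0001
gripper_force: 4.1
```

```bash
python3 look.py
```

```text
t 14.2 ee [ 0.6235 -0.0293  0.0525] rot [-3.141  0.004  0.683] ramp [ 0.0286 -0.0005  0.0525] F [-6.3  -4.01  3.62] Fu -7.42 -7.353270835272585e-05
```

>>> play_rows([
  [0,0,0,0.06,0.05,0.01,255],
  [0,0,0,0.12,0.1,0.03,255],
  [0,0,0,0.18,0.15,0.04,255],
  [0,0,0,0.24,0.2,0.06,255],
  [0,0,0,0.24,0.2,0.06,255],
])

```text
t: 14.7
ee_pos: [0.6244, -0.0286, 0.0527]
tcp_rot: [-3.14, 0.008, 0.682]
force: [-10.7, -7.0, 5.1]
width: 0.0
gripper_force: 6.0
```

```bash
python3 look.py
```

```text
t 14.7 ee [ 0.6244 -0.0286  0.0527] rot [-3.14   0.008  0.682] ramp [ 0.0298 -0.0006  0.0527] F [-10.72  -7.03   5.15] Fu -12.75 3.34290176251196e-06
```

>>> play_rows([
  [0,0,0,0.06,0.05,0.01,255],
  [0,0,0,0.12,0.1,0.02,255],
  [0,0,0,0.16,0.13,0.03,255],
  [0,0,0,0.16,0.13,0.03,255],
])

```text
t: 15.1
ee_pos: [0.6245, -0.0286, 0.0527]
tcp_rot: [-3.139, 0.012, 0.681]
force: [-12.9, -10.2, 7.3]
width: -0.0001
gripper_force: 8.1
```

```bash
python3 look.py
```

```text
t 15.1 ee [ 0.6245 -0.0286  0.0527] rot [-3.139  0.012  0.681] ramp [ 0.0299 -0.0006  0.0527] F [-12.93 -10.19   7.28] Fu -16.46 -0.00010024703270407254
```

The force rose from 7 to 16 N with no further motion, so this looks like the hard stop. I'll hold and check by eye.

>>> play_rows([
  [0,0,0,0,0,0,255],
  [0,0,0,0,0,0,255],
  [0,0,0,0,0,0,255],
  [0,0,0,0,0,0,255],
  [0,0,0,0,0,0,255],
])

```text
t: 15.6
ee_pos: [0.6245, -0.0285, 0.0527]
tcp_rot: [-3.139, 0.012, 0.681]
force: [-13.4, -8.9, 7.0]
width: 0.0001
gripper_force: 8.0
```

```bash
python3 look.py 7
```

```text
t 15.6 ee [ 0.6245 -0.0285  0.0527] rot [-3.139  0.012  0.681] ramp [ 0.0299 -0.0006  0.0527] F [-13.42  -8.89   7.01] Fu -16.02 0.00012461791953722432
```

View pics/c7.png

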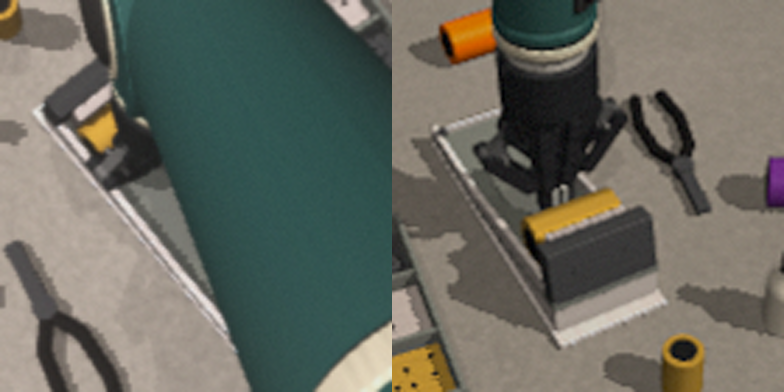

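The plate now sits flush against the dark block, with the gap closed. The sleeve is square against it at about (575,215) in the scene crop, held steady at about 16 N. Handing in.

```bash
python3 -c "
from h import *
print(order.hand_in())"
```

```text
the job is handed in; nothing more can be done
None
```

I pushed the sleeve up the ramp and handed the job in with the shut fingers still holding it on the stop plate at about 16 N. The plate looked fully home: force rose without further motion, and the last picture shows the gap closed. No verdict came back.

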